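# Rock-test three jar lids on a stone slab and seat the true one

### The arm

A 7-joint arm with a two-finger parallel gripper is mounted at the origin on the work surface; the furniture and walls round the work are solid. World frame = base frame: x ahead of the robot, y to its left, z up, the work surface at z = 0. Lengths are in m, angles in rad, forces in N, time in s.
With the tool pointing down it reaches from about 0.425 to 0.875 m from the base axis. Payload 4.7 kg.
Tool frame: the origin (TCP) lies on the centre line of the jaws, within the pads' length; the fingertips stand 25 mm ahead of it and the grasp point (between the pads) lies 6 mm ahead of it (arm.nose_length is the distance from the TCP to the fingertips, in m); z points along the fingers, y is the line along which they close (so a half turn about z gives the same grasp; the last joint's range is limited). The gripper opens to 87 mm and grips with 3 to 60 N. Pads are 19 mm wide; open, the fingers measure 117 mm over their backs; the gripper's body (75 mm by 190 mm) begins 51 mm behind the grasp point.
Start: joints at [1.357, 0.321, -0.07, 1.45, 0.023, 1.371, -0.057], TCP at [0.147, -0.633, 0.221] pointing down, gripper open.
Joint ranges: [-2.86, 2.86], [-0.3, 2.09], [-1.38, 1.24], [0.06, 2.45], [-1.56, 4.7], [0.09, 2.05], [-2.69, 2.69]. Speed limits (rad/s): [2.57, 2.57, 3.14, 3.14, 3.14, 3.14, 3.14].

### API

Orientations are given as a unit quaternion [x, y, z, w].
In Python, from station import arm gives the robot as it stands.
- The arm moves only by the shell command python3 -m inch 'ROWS'. ROWS is JSON, a list that holds one entry, the list of rows, each a list of 7 numbers: the shift along the tool's x, y, z in mm, then the turn, a rotation vector about the tool's x, y, z in degrees, then the opening, from -1 (shut) to 1 (fully open). A call has 1 to 20 rows; each row is the pose to reach, as a shift and turn from the pose commanded when the call began, along the tool's axes at that moment; what a row does not reach only later rows make up. A row lasts 1/10 s, in which the tool goes at most 50 mm and 8.59 degrees, less where a joint would pass 70% of its speed; a pose out of reach is approached as far as the arm can. A call with a gripper value outside its range is refused whole. The fingers move at their own pace and stop on an object; the grip force is fixed at half the most. Time passes only in rows, so rows that repeat a pose let the fingers close. It gives the time, the measured TCP pose, the force, the opening and the grip force at its end, in the units of the state.
- arm.get_state(): the state, without advancing time (a new reading comes with each control period).
- arm.snapshot(name): name is "side" or "top"; returns a dict with "img" (400x640x3 uint8, red, green, blue), "depth" (400x640 float32, m along the optical axis (not along the pixel's ray), 0 where there is no reading), "fx", "fy", "cx", "cy" (pixels), "k1" (the pictures are not rectified: a ray, as slopes to the right and down, at radius r is drawn at 1 + k1 r^2 times it, then the intrinsics apply), "R" (3x3) and "t" (3): a world point X has camera coordinates R X + t. Camera axes: x right, y down, z forward; pixel columns grow to the right and rows downward; lengths in m; the calibration is good to about 2 mm. A picture is of the moment at which its call begins.
- arm.hand_in(): hands the job in; it is judged then, once.
The state is a dict: "time_s": time; "joint_positions": joint angles; "joint_vel": joint speeds; "joint_efforts": joint torques, N m; "ee_pos": TCP position; "ee_rot": TCP orientation; "ft_force": force on the tool from outside, world axes, zero at the start; "wrist_torque": the same for the moment, N m; "grip_width": finger opening in m; "grip_force": force on a finger pad.
Only numpy, scipy, OpenCV 4.12 (cv2) and the standard library are available. Lean on these libraries where they do the work, as an engineer would, in place of code of your own. Each camera call takes 0.05 s, during which the arm holds its last target. There are 200 camera calls.

### The job

Three lids came out of the kiln for this jar, but only one is true: the other two are warped and rock when their rim is pressed. On the slab, press lightly down on the rim of the lids, on opposite sides in turn, to find the one that stays firm all round; bisque is brittle, so feel for it and press with a few newtons only. Then pick the true lid up by its knob and set it gently in the jar's mouth so that it lies level and fully down on the ledge inside; leave the rocking lids standing on the slab and the glaze pots and jar where they are.

Things in the scene. Friction and masses are not known exactly. Their poses are not given: they have to be found in the camera images.
- slab: Flat pale stone slab fixed to the bench, 120 mm (its x) by 320 mm (its y) by 15 mm thick, carrying three unglazed clay lids in a row along its y, 102 mm apart (the one that is true is called true_lid, the others rocking_lid_a and rocking_lid_b). Origin: centre of its underside, z up. Turned up to 0.3 rad.
- place_left (a point): The place on the slab's top face 102 mm from the middle one towards the slab's +y; a loose lid stands here, centred within 3 mm, turned any way about the vertical. The three lids look alike; which of them stands here changes. z: the slab's top.
- place_mid (a point): The middle place on the slab's top; a lid stands here, centred within 3 mm. Each lid: a round disc 84 mm across, its flat top 12 mm above the slab; ring foot below, 78 mm across. In the middle of the top a round knob with a narrow neck, widest (27 mm) at 29 mm above the slab, its top at 34 mm. Mass 0.12 to 0.19 kg.
- place_right (a point): The place 102 mm from the middle towards the slab's -y; a lid stands here, centred within 3 mm. At rest all lids lie level at one height. Under two, the foot is bent up, unseen, on one side that changes: pressed on the rim within 45 degrees of that side (1 N) such a lid tips until the rim is 1.5 to 4 mm lower, and tips back when let go. The true lid stays firm.
- jar: Loose open round clay jar, 106 mm across its belly, 72 mm high, 0.6 kg, standing upright on the bench. Origin: centre of its underside, z up. Its rim is 100 mm across outside; the mouth is a round recess 87 mm across, 8 mm deep, down to a flat ledge (66 mm across inside) on which a lid's foot rests, its top then 4 mm above the rim.
- jar_ledge (a point): The point on the jar's axis level with the ledge inside its mouth, 64 mm above the bench and 8 mm below the rim: the centre of the underside of a fully seated lid lies here. z up.
- pot_back: Small glaze pot, 48 mm across and 53 mm high, loose, behind the slab: a bystander. Origin: centre of its underside.
- pot_corner: Another small glaze pot, 48 mm across and 53 mm high, loose, behind the slab further left: a bystander. Origin: centre of its underside.

How it is judged:
By the outcome, as a careful person would: the job done as asked, in the order asked, and still so for the second after the job is handed in, with the robot touching nothing.
It also fails if it takes over 72 s, if anything falls off the work surface, if the arm or the gripper's body presses on something with over 40 N, if the wrist force passes 120 N, or if a joint passes its speed limit or range.

## Working session

There is one attempt and no reset: what is moved stays moved. The work goes in short steps, Python scripts to look and compute and a shell command to move; the robot and the scene stay as the last step left them, time stands still between calls to the robot, and variables do not carry over. Pictures are saved under pics/ and viewed, at most 10 in all, crops included, and the job is handed in when it is done.

```bash
mkdir -p pics; ls; cat > h.py <<'E'
import numpy as np, cv2
from station import arm
def snap(n,f):
    s=arm.snapshot(n); cv2.imwrite(f,s["img"][:,:,::-1].copy()); np.save('/tmp/'+n+'.npy',s,allow_pickle=True); return s
def load(n): return np.load('/tmp/'+n+'.npy',allow_pickle=True).item()
def ray(s,u,v):
    K=np.array([[s["fx"],0,s["cx"]],[0,s["fy"],s["cy"]],[0,0,1.]])
    p=cv2.undistortPoints(np.array([[[u,v]]],float),K,np.array([s["k1"],0,0,0,0.]))[0,0]
    return np.array([p[0],p[1],1.])
def atz(s,u,v,z):
    d=s["R"].T@ray(s,u,v); c=-s["R"].T@s["t"]; return c+d*(z-c[2])/d[2]
def atd(s,u,v):
    d=s["depth"][int(v),int(u)]; return s["R"].T@(ray(s,u,v)*d-s["t"])
E
python3 - <<'E'
from h import *
for n in("top","side"):
    s=snap(n,f"pics/{n}0.png"); print(n,-np.array(s["R"]).T@s["t"],s["fx"],s["k1"])
print(arm.get_state())
E
```

```text
pics
top [0.44929969 0.09480661 1.13420575] 433.9590507632318 -0.07356616287600826
side [0.27545965 0.69628571 0.66333728] 401.1359456521119 -0.05734723399160045
{'time_s': 0.1, 'joint_positions': array([ 1.35705515,  0.32173756, -0.07009013,  1.45159511,  0.02257981,
        1.37076185, -0.05685941]), 'joint_vel': array([-3.79247457e-04, -6.73495408e-04,  2.37290107e-03, -9.40536657e-05,
       -9.86930595e-04,  4.86818355e-05, -5.52988144e-05]), 'joint_efforts': array([ 3.76346115e-04, -4.92570090e+01, -4.05286644e-01, -3.13399637e+01,
       -6.40922436e-02,  3.94174398e-02,  5.81844051e-05]), 'ee_pos': array([ 0.14666796, -0.63271857,  0.22025711]), 'ee_rot': array([ 9.93513693e-01,  1.13709307e-01, -1.33200535e-04, -8.47162543e-04]), 'ft_force': array([-0.79342489,  0.01393639,  0.0088275 ]), 'wrist_torque': array([ 0.02479404, -0.0479858 , -0.06635469]), 'grip_force': 0.0, 'grip_width': 0.0871798785590681}
```

View pics/top0.png

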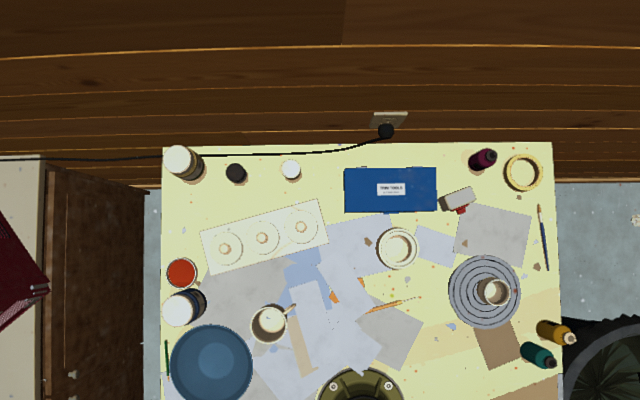

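View pics/side0.png

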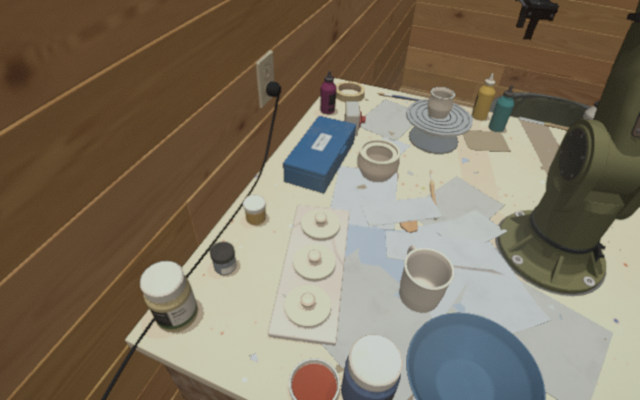

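The top view shows lid knobs at about (224,248), (262,238) and (301,227), the jar at (397,248), and pots at (236,172) and (291,169). The side view agrees. I'll enlarge the lids and jar.

```bash
python3 - <<'E'
from h import *
s=load("top"); im=s["img"][190:290,190:430,::-1]
cv2.imwrite("pics/crop.png",cv2.resize(im,(792,330),interpolation=cv2.INTER_CUBIC))
E
```

```text
(no output)
```

View pics/crop.png

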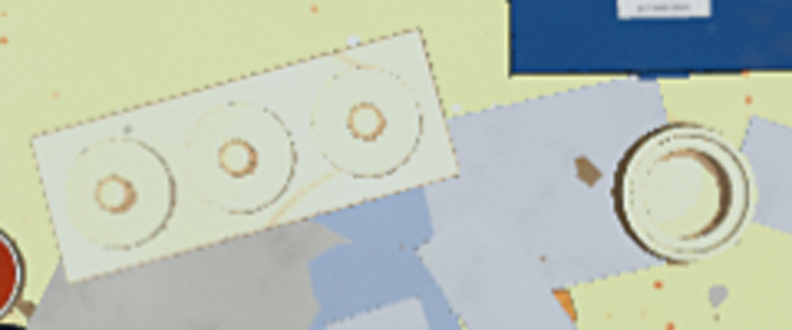

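The crop shows the three lids with knobs at crop (115,193), (238,157) and (366,121), and the jar mouth near (688,193). I'll get precise centres from depth.

```bash
cat >> h.py <<'E'
def cloud(s,u0,u1,v0,v1):
    uu,vv=np.meshgrid(np.arange(u0,u1),np.arange(v0,v1)); z=s["depth"][v0:v1,u0:u1].ravel()
    K=np.array([[s["fx"],0,s["cx"]],[0,s["fy"],s["cy"]],[0,0,1.]])
    p=cv2.undistortPoints(np.c_[uu.ravel(),vv.ravel()].astype(float)[:,None],K,np.array([s["k1"],0,0,0,0.]))[:,0]
    P=(np.c_[p,np.ones(len(p))]*z[:,None]-s["t"])@s["R"]
    return P[z>0]
E
python3 - <<'E'
from h import *
s=load("top")
for n,u,v in(("left",225,248),("mid",262,238),("right",301,227)):
    P=cloud(s,u-12,u+12,v-12,v+12); k=P[P[:,2]>.036]
    print(n,"knob n",len(k),k.mean(0).round(4),"zmax",k[:,2].max().round(4),"byray",atz(s,u,v,.047).round(4), "lidz",np.median(P[:,2]).round(4))
for n,(a,b),z in(("left",(120,193),.027),("mid",(240,157),.027),("right",(367,121),.027),("jar",(690,193),.072),("kl",(115,193),.049),("km",(238,157),.049),("kr",(366,121),.049)):
    print(n,atz(s,190+(a+.5)/3.3-.5,190+(b+.5)/3.3-.5,z).round(4))
P=cloud(s,370,425,220,275); k=P[P[:,2]>.066]
print("jar",len(k),k.mean(0).round(4),(k.min(0)+k.max(0))/2,np.ptp(k,axis=0),"ztop",np.percentile(k[:,2],[50,95]))
for n,c in(("corner",(236,172)),("back",(291,169))): print(n,atz(s,*c,.053).round(3))
c=[atz(s,190+(a+.5)/3.3-.5,190+(b+.5)/3.3-.5,.015) for a,b in((33,136),(420,29),(459,177),(71,282))]
print(np.round(c,4),np.mean(c,0))
P=cloud(s,160,560,140,400);print("high:",[(np.round(q,2)) for q in P[P[:,2]>.1][::400]])
E
```

```text
left knob n 87 [0.4225 0.3369 0.047 ] zmax 0.0513 byray [0.4238 0.3354 0.047 ] lidz 0.0271
mid knob n 89 [0.4492 0.2446 0.0471] zmax 0.0516 byray [0.4478 0.242  0.047 ] lidz 0.0271
right knob n 87 [0.4754 0.1459 0.0467] zmax 0.0514 byray [0.474 0.144 0.047] lidz 0.0271
left [0.423  0.3372 0.027 ]
mid [0.4497 0.2437 0.027 ]
right [0.4762 0.1452 0.027 ]
jar [ 0.4184 -0.0948  0.072 ]
kl [0.4236 0.3362 0.049 ]
km [0.4497 0.2423 0.049 ]
kr [0.4757 0.1449 0.049 ]
jar 371 [ 0.4167 -0.0958  0.0708] [ 0.41640115 -0.09509444  0.07206547] [0.09778342 0.10081857 0.0120663 ] ztop [0.07104004 0.07474434]
corner [0.615 0.307 0.053]
back [0.62  0.167 0.053]
[[0.4681 0.4089 0.015 ]
 [0.548  0.1033 0.015 ]
 [0.4319 0.0746 0.015 ]
 [0.3538 0.3785 0.015 ]] [0.45045366 0.2413469  0.015     ]
high: [array([ 0.68, -0.02,  0.11]), array([ 0.63, -0.31,  0.11]), array([0.61, 0.43, 0.12]), array([ 0.31, -0.33,  0.13]), array([ 0.29, -0.29,  0.12]), array([0.27, 0.45, 0.12]), array([ 0.15, -0.43,  0.13])]
```

```bash
cat > g.py <<'E'
from h import *
from scipy.spatial.transform import Rotation as Ro
L=np.array([.4228,.3368,0]);M=np.array([.4495,.2438,0]);Rr=np.array([.4758,.1455,0]);J=np.array([.4175,-.0952,0])
a=np.arctan2(*(L-Rr)[[1,0]])-np.pi/2   # slab yaw
sx=np.array([np.cos(a),np.sin(a),0]); sy=np.array([-np.sin(a),np.cos(a),0])
RT=Ro.from_matrix(np.c_[sy,sx,[0,0,-1.]])
def d(p,R=RT):
    s=arm.get_state(); R0=Ro.from_quat(s["ee_rot"])
    return np.round(1e3*R0.inv().apply(np.array(p)-s["ee_pos"]),1),np.round((R0.inv()*R).as_rotvec(degrees=True),2)
E
python3 - <<'E'
from g import *
print(a)
for p in((.43,-.36,.22),(.52,0,.22),Rr+[0,0,.12]): print(d(p))
E
```

```text
0.2702727052566405
(array([ 337.6, -201.6,    0.6]), array([-8.000e-02, -8.000e-02, -9.243e+01]))
(array([ 506.6, -532. ,    1.1]), array([-8.000e-02, -8.000e-02, -9.243e+01]))
(array([ 496.5, -683.6,  101.4]), array([-8.000e-02, -8.000e-02, -9.243e+01]))
```

```bash
python3 -m inch '[[[338,-202,0,0,0,-20,-1],[338,-202,0,0,0,-30,-1],[338,-202,0,0,0,-40,-1],[338,-202,0,0,0,-50,-1],[338,-202,0,0,0,-60,-1],[338,-202,0,0,0,-70,-1],[338,-202,0,0,0,-80,-1],[338,-202,0,0,0,-92.4,-1],[507,-532,0,0,0,-92.4,-1],[507,-532,0,0,0,-92.4,-1],[507,-532,0,0,0,-92.4,-1],[507,-532,0,0,0,-92.4,-1],[507,-532,0,0,0,-92.4,-1],[507,-532,0,0,0,-92.4,-1],[507,-532,0,0,0,-92.4,-1],[507,-532,0,0,0,-92.4,-1],[496,-684,101,0,0,-92.4,-1],[496,-684,101,0,0,-92.4,-1],[496,-684,101,0,0,-92.4,-1],[496,-684,101,0,0,-92.4,-1]]]'
python3 - <<'E'
from g import *
for n,c in(("R",Rr),("M",M),("L",L)): print(n,d(c+[0,0,.07]))
E
```

```text
time_s: 2.1
ee_pos: [0.4729, 0.1478, 0.1184]
ee_rot: [0.604, 0.797, -0.001, -0.001]
ft_force: [0.6, 0.1, -0.4]
grip_width: 0.0006
grip_force: 0.0
R (array([-3. ,  2.3, 48.3]), array([-0.12, -0.03,  0.14]))
M (array([98.7,  3.4, 48.4]), array([-0.12, -0.03,  0.14]))
L (array([195.5,   2.7,  48.5]), array([-0.12, -0.03,  0.14]))
```

```bash
python3 -m inch '[[[-3,38,20,0,0,0,-1],[-3,38,50,0,0,0,-1],[-3,38,62,0,0,0,-1],[-3,38,62,0,0,0,-1],[-3,38,62,0,0,0,-1]]]'
python3 -m inch '[[[0,0,0.5,0,0,0,-1],[0,0,1,0,0,0,-1],[0,0,1.5,0,0,0,-1],[0,0,2,0,0,0,-1],[0,0,2,0,0,0,-1]]]'
```

```text
time_s: 2.6
ee_pos: [0.5129, 0.1523, 0.0589]
ee_rot: [0.606, 0.796, 0.0, 0.0]
ft_force: [-0.1, 0.4, 0.6]
grip_width: 0.0003
grip_force: 0.0
time_s: 3.1
ee_pos: [0.513, 0.1522, 0.0564]
ee_rot: [0.606, 0.796, -0.0, 0.0]
ft_force: [-0.1, -0.2, 0.3]
grip_width: 0.0006
grip_force: 0.0
```

```bash
python3 -m inch '[[[3,-2,1,0,0,0,-1],[3,-2,2,0,0,0,-1],[3,-2,3,0,0,0,-1],[3,-2,3,0,0,0,-1]]]'
python3 -m inch '[[[0,0,0.5,0,0,0,-1],[0,0,1,0,0,0,-1],[0,0,1,0,0,0,-1]]]'
```

```text
time_s: 3.5
ee_pos: [0.51, 0.1547, 0.053]
ee_rot: [0.606, 0.796, -0.0, -0.0]
ft_force: [0.2, -0.5, 0.8]
grip_width: 0.0002
grip_force: 0.0
time_s: 3.8
ee_pos: [0.5102, 0.1547, 0.0521]
ee_rot: [0.606, 0.796, -0.0, -0.0]
ft_force: [-0.3, 0.2, -0.3]
grip_width: 0.0003
grip_force: 0.0
```

```bash
python3 -m inch '[[[0,0,0.5,0,0,0,-1],[0,0,0.5,0,0,0,-1]]]'
python3 -m inch '[[[0,0,0.5,0,0,0,-1],[0,0,0.5,0,0,0,-1]]]'
python3 -m inch '[[[0,0,0.3,0,0,0,-1],[0,0,0.3,0,0,0,-1]]]'
```

```text
time_s: 4.0
ee_pos: [0.5101, 0.1547, 0.0517]
ee_rot: [0.606, 0.796, -0.0, -0.0]
ft_force: [-0.1, -0.3, -0.3]
grip_width: 0.0002
grip_force: 0.0
time_s: 4.2
ee_pos: [0.5101, 0.1547, 0.0511]
ee_rot: [0.606, 0.796, -0.0, -0.0]
ft_force: [-0.8, -0.3, -0.4]
grip_width: 0.0007
grip_force: 0.0
time_s: 4.4
ee_pos: [0.5101, 0.1547, 0.0509]
ee_rot: [0.606, 0.796, -0.0, -0.0]
ft_force: [0.2, 0.3, -0.3]
grip_width: 0.0005
grip_force: 0.0
```

```bash
for i in 1; do python3 -m inch '[[[0,0,0.5,0,0,0,-1],[0,0,0.5,0,0,0,-1]]]'; done
python3 -m inch '[[[0,0,0.5,0,0,0,-1],[0,0,0.5,0,0,0,-1]]]'
python3 - <<'E'
from h import *
s=snap("side","pics/s1.png"); cv2.imwrite("pics/s1c.png",cv2.resize(s["img"][180:350,250:400,::-1],None,fx=3.4,fy=3.4,interpolation=cv2.INTER_CUBIC))
E
```

```text
time_s: 4.6
ee_pos: [0.5101, 0.1547, 0.0503]
ee_rot: [0.606, 0.796, -0.0, -0.0]
ft_force: [0.4, 0.8, -1.2]
grip_width: 0.0007
grip_force: 0.0
time_s: 4.8
ee_pos: [0.5101, 0.1547, 0.0499]
ee_rot: [0.606, 0.796, -0.0, -0.0]
ft_force: [-0.3, 0.4, -1.1]
grip_width: 0.0004
grip_force: 0.0
```

View pics/s1c.png

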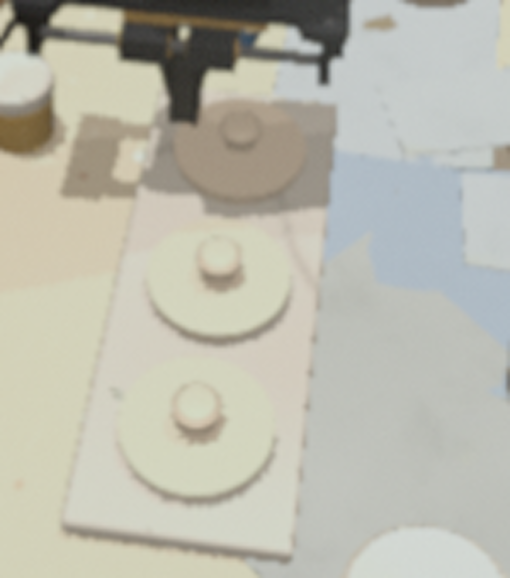

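The picture shows the fingertips at the far (+x) rim of the right lid. There is no clear resistance even about 2 mm below its nominal top. I'll compare with the opposite side.

```bash
python3 -c "
from h import arm; print(arm.nose_length)"
python3 -m inch '[[[0,0,-30,0,0,0,-1],[0,-35,-32,0,0,0,-1],[0,-70,-30,0,0,0,-1],[0,-70,-4,0,0,0,-1],[0,-70,-3,0,0,0,-1],[0,-70,-3,0,0,0,-1]]]'
python3 -m inch '[[[0,0,0.5,0,0,0,-1],[0,0,1,0,0,0,-1],[0,0,1,0,0,0,-1]]]'
python3 -m inch '[[[0,0,0.5,0,0,0,-1],[0,0,0.5,0,0,0,-1]]]'
```

```text
0.025
time_s: 5.45
ee_pos: [0.4427, 0.1362, 0.053]
ee_rot: [0.606, 0.796, -0.0, -0.001]
ft_force: [0.0, -0.0, -0.6]
grip_width: 0.0003
grip_force: 0.0
time_s: 5.75
ee_pos: [0.4432, 0.1365, 0.0521]
ee_rot: [0.606, 0.796, 0.0, -0.0]
ft_force: [0.1, 0.1, 0.5]
grip_width: 0.0007
grip_force: 0.0
time_s: 5.95
ee_pos: [0.4428, 0.1362, 0.0514]
ee_rot: [0.606, 0.796, 0.0, -0.0]
ft_force: [-0.8, -0.1, 0.5]
grip_width: 0.0004
grip_force: 0.0
```

```bash
python3 -m inch '[[[0,0,0.5,0,0,0,-1],[0,0,0.5,0,0,0,-1]]]'
python3 -m inch '[[[0,0,0.5,0,0,0,-1],[0,0,0.5,0,0,0,-1]]]'
python3 -m inch '[[[0,0,0.4,0,0,0,-1],[0,0,0.4,0,0,0,-1]]]'
```

```text
time_s: 6.15
ee_pos: [0.4427, 0.136, 0.0509]
ee_rot: [0.606, 0.796, -0.0, -0.0]
ft_force: [0.3, -0.5, 0.1]
grip_width: 0.0002
grip_force: 0.0
time_s: 6.35
ee_pos: [0.4426, 0.136, 0.0504]
ee_rot: [0.606, 0.796, -0.0, -0.0]
ft_force: [-0.2, -0.4, 0.7]
grip_width: 0.0003
grip_force: 0.0
time_s: 6.55
ee_pos: [0.4427, 0.136, 0.05]
ee_rot: [0.606, 0.796, -0.0, 0.0]
ft_force: [0.1, -0.9, 0.1]
grip_width: 0.0002
grip_force: 0.0
```

```bash
python3 -m inch '[[[0,0,0.5,0,0,0,-1],[0,0,0.5,0,0,0,-1]]]' | sed -n 2,4p
python3 -m inch '[[[0,0,0.5,0,0,0,-1],[0,0,0.5,0,0,0,-1]]]'| sed -n 2,4p
python3 -m inch '[[[0,0,0.5,0,0,0,-1],[0,0,0.5,0,0,0,-1]]]'| sed -n 2,4p
```

```text
ee_pos: [0.4426, 0.136, 0.0495]
ee_rot: [0.606, 0.796, -0.0, -0.0]
ft_force: [-0.6, 0.2, -0.1]
ee_pos: [0.4426, 0.136, 0.049]
ee_rot: [0.606, 0.796, -0.0, -0.0]
ft_force: [-0.1, 0.0, -0.5]
ee_pos: [0.4427, 0.136, 0.0484]
ee_rot: [0.606, 0.796, -0.0, -0.0]
ft_force: [-0.5, -0.0, -0.6]
```

```bash
python3 -m inch '[[[0,0,0.5,0,0,0,-1],[0,0,0.5,0,0,0,-1]]]' | sed -n 2,4p
python3 -m inch '[[[0,0,0.5,0,0,0,-1],[0,0,0.5,0,0,0,-1]]]'| sed -n 2,4p
python3 - <<'E'
from h import *
s=snap("side","pics/s2.png"); cv2.imwrite("pics/s2c.png",cv2.resize(s["img"][170:270,270:390,::-1],None,fx=5,fy=5,interpolation=cv2.INTER_CUBIC))
E
```

```text
ee_pos: [0.4427, 0.136, 0.048]
ee_rot: [0.606, 0.796, -0.0, -0.0]
ft_force: [0.3, 0.1, 0.7]
ee_pos: [0.4427, 0.136, 0.0474]
ee_rot: [0.606, 0.796, -0.0, -0.0]
ft_force: [0.1, 0.2, 0.6]
```

View pics/s2c.png

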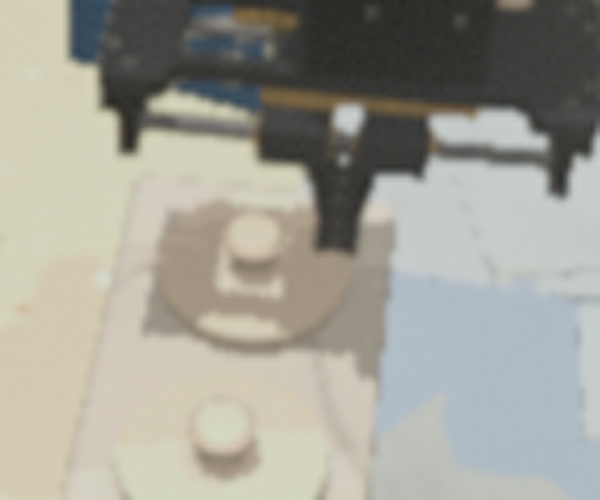

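The tips are at crop (337,250), above the near part of the rim. I'll check their height by projection and depth.

```bash
python3 - <<'E'
from g import *
s=load("side")
K=np.array([[s["fx"],0,s["cx"]],[0,s["fy"],s["cy"]],[0,0,1.]])
def pr(p): return cv2.projectPoints(np.array([p],float),cv2.Rodrigues(s["R"])[0],s["t"],K,np.array([s["k1"],0,0,0.]))[0][0,0]
for z in(.0224,.027,.032): print(z,pr(np.array([.4427,.136,z])+sy*.0095))
for v in range(215,226): print(v,atd(s,337,v).round(4))
P=cloud(s,290,350,200,250)
q=P[(np.hypot(*(P[:,:2]-Rr[:2]).T)<.041)&(np.hypot(*(P[:,:2]-Rr[:2]).T)>.017)&(P[:,2]<.034)]
A=np.c_[(q-Rr)@sx,(q-Rr)@sy,np.ones(len(q))]
c=np.linalg.lstsq(A,q[:,2],rcond=None)[0];print(len(q),c)
E
```

```text
0.0224 [336.23424081 228.0704226 ]
0.027 [336.35743975 226.6290644 ]
0.032 [336.49235872 225.05001994]
215 [0.4401 0.1478 0.0655]
216 [0.44   0.1475 0.0622]
217 [0.44   0.1469 0.0587]
218 [0.4397 0.1475 0.0563]
219 [0.4402 0.1451 0.0507]
220 [0.4458 0.1257 0.0261]
221 [0.4439 0.1316 0.0296]
222 [0.4432 0.1332 0.0282]
223 [0.4422 0.1357 0.0281]
224 [0.4409 0.1395 0.0292]
225 [0.4398 0.1425 0.0296]
649 [ 0.01910383 -0.03053047  0.02763439]
```

The fingertip end measures z≈0.050, while the reported TCP implies 0.022. So the real tips are about 25 mm higher than the pose suggests. I'll go down accordingly and check again.

```bash
python3 -m inch '[[[0,0,5,0,0,0,-1],[0,0,10,0,0,0,-1],[0,0,14,0,0,0,-1],[0,0,14,0,0,0,-1]]]'
python3 - <<'E'
from g import *
s=snap("side","pics/s3.png")
print(s["img"][216:234,337].sum(1))
for v in range(216,234,1): print(v,atd(s,337,v).round(4))
E
```

```text
time_s: 8.0
ee_pos: [0.442, 0.1359, 0.0327]
ee_rot: [0.606, 0.796, -0.001, -0.001]
ft_force: [0.6, -0.5, 0.6]
grip_width: 0.0005
grip_force: 0.0
[172 177 181 175 180 189 201 196 243 364 432 441 440 435 420 415 414 425]
216 [0.446  0.1276 0.0404]
217 [0.4404 0.1457 0.0573]
218 [0.44   0.1464 0.0552]
219 [0.4401 0.1454 0.051 ]
220 [0.4394 0.147  0.0499]
221 [0.4395 0.1461 0.0459]
222 [0.4393 0.1462 0.043 ]
223 [0.4389 0.1471 0.0409]
224 [0.4389 0.1464 0.0371]
225 [0.44   0.142  0.0291]
226 [0.4394 0.1433 0.0275]
227 [0.4386 0.1454 0.0268]
228 [0.437 0.15  0.029]
229 [0.4364 0.1516 0.0278]
230 [0.4356 0.1537 0.0271]
231 [0.4376 0.1461 0.0151]
232 [0.436  0.151  0.0178]
233 [0.4357 0.1513 0.015 ]
```

```bash
python3 -m inch '[[[0,0,2,0,0,0,-1],[0,0,4,0,0,0,-1],[0,0,4,0,0,0,-1]]]'| sed -n 2,4p
python3 -m inch '[[[0,0,0.5,0,0,0,-1],[0,0,0.5,0,0,0,-1]]]'| sed -n 2,4p
python3 -m inch '[[[0,0,0.5,0,0,0,-1],[0,0,0.5,0,0,0,-1]]]'| sed -n 2,4p
python3 -m inch '[[[0,0,0.4,0,0,0,-1],[0,0,0.4,0,0,0,-1]]]'| sed -n 2,4p
```

```text
ee_pos: [0.4425, 0.136, 0.0293]
ee_rot: [0.606, 0.796, -0.0, -0.0]
ft_force: [-0.2, 0.9, 0.3]
ee_pos: [0.4428, 0.1361, 0.029]
ee_rot: [0.606, 0.796, -0.0, 0.0]
ft_force: [-0.5, 0.6, 0.9]
ee_pos: [0.4427, 0.136, 0.0285]
ee_rot: [0.606, 0.796, -0.0, 0.0]
ft_force: [-0.2, 0.1, -0.9]
ee_pos: [0.4427, 0.136, 0.0281]
ee_rot: [0.606, 0.796, -0.0, 0.0]
ft_force: [-0.3, 0.2, -0.1]
```

```bash
python3 -m inch '[[[0,0,0.4,0,0,0,-1],[0,0,0.4,0,0,0,-1]]]'| sed -n 2,4p
python3 -m inch '[[[0,0,0.4,0,0,0,-1],[0,0,0.4,0,0,0,-1]]]'| sed -n 2,4p
python3 -m inch '[[[0,0,0.4,0,0,0,-1],[0,0,0.4,0,0,0,-1]]]'| sed -n 2,4p
```

```text
ee_pos: [0.4427, 0.136, 0.0277]
ee_rot: [0.606, 0.796, -0.0, -0.0]
ft_force: [0.4, -1.2, 0.1]
ee_pos: [0.4427, 0.136, 0.0273]
ee_rot: [0.606, 0.796, -0.0, -0.0]
ft_force: [0.6, 0.1, 0.9]
ee_pos: [0.4426, 0.136, 0.0269]
ee_rot: [0.606, 0.796, -0.0, -0.0]
ft_force: [-0.8, -0.0, 0.3]
```

```bash
python3 -m inch '[[[0,0,0.4,0,0,0,-1],[0,0,0.4,0,0,0,-1]]]'| sed -n 2,4p
python3 -m inch '[[[0,0,0.4,0,0,0,-1],[0,0,0.4,0,0,0,-1]]]'| sed -n 2,4p
python3 -m inch '[[[0,0,0.4,0,0,0,-1],[0,0,0.4,0,0,0,-1]]]'| sed -n 2,4p
python3 - <<'E'
from g import *
s=snap("side","pics/s4.png")
print(s["img"][216:234,337].sum(1)); print(s["img"][220:236,332].sum(1))
for v in range(221,234,1): print(v,atd(s,337,v).round(4))
cv2.imwrite("pics/s4c.png",cv2.resize(s["img"][170:270,270:390,::-1],None,fx=5,fy=5,interpolation=cv2.INTER_CUBIC))
E
```

```text
ee_pos: [0.4427, 0.136, 0.0265]
ee_rot: [0.606, 0.796, -0.0, -0.0]
ft_force: [-0.5, -0.4, -0.2]
ee_pos: [0.4427, 0.1361, 0.0262]
ee_rot: [0.606, 0.796, -0.0, 0.0]
ft_force: [-1.4, 0.6, 0.5]
ee_pos: [0.4427, 0.1361, 0.0261]
ee_rot: [0.606, 0.796, -0.0, 0.0]
ft_force: [-2.0, -0.7, 5.1]
[175 185 184 179 179 171 174 184 193 192 236 340 414 434 424 416 414 428]
[332 336 337 333 332 325 333 379 426 440 444 445 445 445 432 402]
221 [0.4397 0.1455 0.0452]
222 [0.4391 0.1468 0.0436]
223 [0.439  0.1465 0.0402]
224 [0.4388 0.1468 0.0375]
225 [0.4386 0.1467 0.0344]
226 [0.4387 0.1458 0.0303]
227 [0.438  0.1473 0.0289]
228 [0.4375 0.1485 0.0272]
229 [0.4366 0.151  0.0271]
230 [0.4355 0.1538 0.0273]
231 [0.4371 0.1479 0.0172]
232 [0.4367 0.1484 0.0146]
233 [0.4358 0.151  0.0146]
```

View pics/s4c.png

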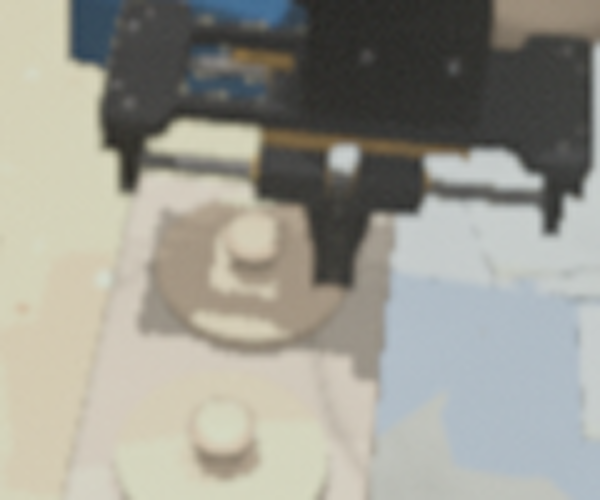

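Contact is firm (5 N) at TCP z≈0.0262, so the true fingertips are at the reported TCP. The right lid's −x side is firm. Next I press its other sides at the same depth, moving round the knob.

```bash
python3 -m inch '[[[0,0,-5,0,0,0,-1],[35,0,-5,0,0,0,-1],[35,35,-5,0,0,0,-1],[35,35,-2,0,0,0,-1],[35,35,-0.8,0,0,0,-1],[35,35,-0.2,0,0,0,-1],[35,35,-0.2,0,0,0,-1]]]'| sed -n 2,4p
python3 -m inch '[[[0,0,-5,0,0,0,-1],[35,0,-5,0,0,0,-1],[35,35,-5,0,0,0,-1],[0,35,-5,0,0,0,-1],[0,35,-5,0,0,0,-1],[0,0,-5,0,0,0,-1]]]' | sed -n 2,4p
```

```text
ee_pos: [0.4669, 0.1791, 0.0262]
ee_rot: [0.606, 0.796, 0.0, 0.0]
ft_force: [0.3, 1.1, 1.3]
ee_pos: [0.4701, 0.1787, 0.0314]
ee_rot: [0.607, 0.794, 0.002, -0.0]
ft_force: [-1.1, 0.9, 0.4]
```

```bash
python3 -m inch '[[[0,0,3,0,0,0,-1],[0,0,4.4,0,0,0,-1],[0,0,5,0,0,0,-1],[0,0,5.3,0,0,0,-1],[0,0,5.3,0,0,0,-1]]]'| sed -n 1,4p
python3 -m inch '[[[0,0,0.3,0,0,0,-1],[0,0,0.3,0,0,0,-1]]]'| sed -n 1,4p
```

```text
time_s: 12.0
ee_pos: [0.4676, 0.1788, 0.0261]
ee_rot: [0.606, 0.796, -0.0, 0.0]
ft_force: [-2.1, -2.3, 4.7]
time_s: 12.2
ee_pos: [0.4677, 0.1789, 0.0261]
ee_rot: [0.606, 0.796, -0.0, 0.0]
ft_force: [-3.0, -2.6, 7.5]
```

```bash
python3 -m inch '[[[0,0,-5,0,0,0,-1],[0,35,-5,0,0,0,-1],[-35,35,-5,0,0,0,-1],[-35,35,-3,0,0,0,-1],[-35,35,-1.5,0,0,0,-1],[-35,35,-0.8,0,0,0,-1],[-35,35,-0.4,0,0,0,-1],[-35,35,-0.4,0,0,0,-1]]]'| sed -n 1,4p
```

```text
time_s: 13.0
ee_pos: [0.51, 0.1552, 0.0261]
ee_rot: [0.605, 0.796, -0.0, 0.0]
ft_force: [-1.1, -1.2, 5.6]
```

Firm at +x as well. Now the −y side of the right lid.

```bash
python3 -m inch '[[[0,0,-5,0,0,0,-1],[-35,0,-5,0,0,0,-1],[-35,-35,-5,0,0,0,-1],[-35,-35,-3,0,0,0,-1],[-35,-35,-1.5,0,0,0,-1],[-35,-35,-0.6,0,0,0,-1],[-35,-35,-0.1,0,0,0,-1],[-35,-35,-0.1,0,0,0,-1]]]'| sed -n 1,4p
```

```text
time_s: 13.8
ee_pos: [0.4866, 0.1125, 0.0262]
ee_rot: [0.605, 0.796, 0.001, 0.0]
ft_force: [-0.1, -0.4, 1.3]
```

```bash
python3 -m inch '[[[0,0,0.3,0,0,0,-1],[0,0,0.3,0,0,0,-1]]]'| sed -n 1,4p
python3 -m inch '[[[0,0,0.3,0,0,0,-1],[0,0,0.3,0,0,0,-1]]]'| sed -n 1,4p
```

```text
time_s: 14.0
ee_pos: [0.4865, 0.1125, 0.0261]
ee_rot: [0.605, 0.796, 0.001, 0.0]
ft_force: [-0.8, 0.3, 4.9]
time_s: 14.2
ee_pos: [0.4865, 0.1125, 0.0261]
ee_rot: [0.605, 0.796, 0.001, 0.0]
ft_force: [-2.0, 0.7, 8.0]
```

The right lid is firm on all four sides. I'll confirm by finding the rocking sides of the others, starting with the middle lid's +x side.

```bash
python3 -m inch '[[[0,0,-6,0,0,0,-1],[0,36,-6,0,0,0,-1],[48,36,-6,0,0,0,-1],[96,36,-6,0,0,0,-1],[137,36,-6,0,0,0,-1],[137,36,-3,0,0,0,-1],[137,36,-1.5,0,0,0,-1],[137,36,-0.8,0,0,0,-1],[137,36,-0.4,0,0,0,-1],[137,36,-0.4,0,0,0,-1]]]'| sed -n 1,4p
```

```text
time_s: 15.2
ee_pos: [0.4842, 0.2529, 0.0261]
ee_rot: [0.607, 0.795, 0.0, -0.0]
ft_force: [-2.7, 2.1, 4.6]
```

Middle lid is firm at +x. Next its +y side.

```bash
python3 -m inch '[[[0,0,-5,0,0,0,-1],[35,0,-5,0,0,0,-1],[35,-35,-5,0,0,0,-1],[35,-35,-3,0,0,0,-1],[35,-35,-1.5,0,0,0,-1],[35,-35,-0.6,0,0,0,-1],[35,-35,0,0,0,0,-1],[35,-35,0,0,0,0,-1]]]'| sed -n 1,4p
python3 -m inch '[[[0,0,0.2,0,0,0,-1],[0,0,0.2,0,0,0,-1]]]'| sed -n 1,4p
```

```text
time_s: 16.0
ee_pos: [0.4424, 0.2764, 0.0261]
ee_rot: [0.606, 0.795, -0.0, 0.001]
ft_force: [0.1, -2.3, 4.2]
time_s: 16.2
ee_pos: [0.4424, 0.2765, 0.0261]
ee_rot: [0.606, 0.795, -0.0, 0.001]
ft_force: [0.0, -3.2, 7.1]
```

Firm too. Next the −x side.

```bash
python3 -m inch '[[[0,0,-5,0,0,0,-1],[0,-35,-5,0,0,0,-1],[-35,-35,-5,0,0,0,-1],[-35,-35,-3,0,0,0,-1],[-35,-35,-1.5,0,0,0,-1],[-35,-35,-0.6,0,0,0,-1],[-35,-35,-0.1,0,0,0,-1],[-35,-35,-0.1,0,0,0,-1]]]'| sed -n 1,4p
```

```text
time_s: 17.0
ee_pos: [0.4164, 0.2356, 0.0256]
ee_rot: [0.605, 0.796, 0.0, -0.0]
ft_force: [-0.1, 0.9, -0.3]
```

```bash
python3 -m inch '[[[0,0,0.5,0,0,0,-1],[0,0,0.5,0,0,0,-1]]]'| sed -n 1,4p
```

```text
time_s: 17.2
ee_pos: [0.4164, 0.2352, 0.025]
ee_rot: [0.605, 0.796, 0.0, -0.0]
ft_force: [0.6, 0.2, 1.6]
```

The middle lid yields 1.1 mm at −x with about 1 N, so it rocks. Now the left lid, −x side.

```bash
python3 -m inch '[[[0,0,-6,0,0,0,-1],[50,0,-6,0,0,0,-1],[98,0,-6,0,0,0,-1],[98,0,-6,0,0,0,-1],[98,0,-3,0,0,0,-1],[98,0,-1.5,0,0,0,-1],[98,0,-0.8,0,0,0,-1],[98,0,-0.6,0,0,0,-1],[98,0,-0.6,0,0,0,-1]]]'| sed -n 1,4p
```

```text
time_s: 18.1
ee_pos: [0.3906, 0.3279, 0.0258]
ee_rot: [0.606, 0.795, -0.001, 0.0]
ft_force: [-2.8, -1.5, 6.1]
```

Left lid is firm at −x. Next +y.

```bash
python3 -m inch '[[[0,0,-5,0,0,0,-1],[35,0,-5,0,0,0,-1],[35,35,-5,0,0,0,-1],[35,35,-3,0,0,0,-1],[35,35,-1.5,0,0,0,-1],[35,35,-0.6,0,0,0,-1],[35,35,0,0,0,0,-1],[35,35,0,0,0,0,-1]]]'| sed -n 1,4p
```

```text
time_s: 18.9
ee_pos: [0.4144, 0.3716, 0.0256]
ee_rot: [0.606, 0.796, -0.0, 0.0]
ft_force: [-0.1, -0.1, 1.7]
```

```bash
python3 -m inch '[[[0,0,0.4,0,0,0,-1],[0,0,0.4,0,0,0,-1]]]'| sed -n 1,4p
python3 -m inch '[[[0,0,0.4,0,0,0,-1],[0,0,0.4,0,0,0,-1]]]'| sed -n 1,4p
```

```text
time_s: 19.1
ee_pos: [0.4144, 0.3719, 0.0253]
ee_rot: [0.606, 0.796, -0.0, 0.0]
ft_force: [-0.6, -1.1, 2.9]
time_s: 19.3
ee_pos: [0.4144, 0.3721, 0.025]
ee_rot: [0.606, 0.796, -0.0, -0.0]
ft_force: [-2.3, -1.5, 5.0]
```

Partly yielding. Now +x, then −y.

```bash
python3 -m inch '[[[0,0,-6,0,0,0,-1],[0,35,-6,0,0,0,-1],[-35,35,-6,0,0,0,-1],[-35,35,-4,0,0,0,-1],[-35,35,-2.2,0,0,0,-1],[-35,35,-1.2,0,0,0,-1],[-35,35,-0.8,0,0,0,-1],[-35,35,-0.8,0,0,0,-1]]]'| sed -n 1,4p
```

```text
time_s: 20.1
ee_pos: [0.4576, 0.3483, 0.0262]
ee_rot: [0.605, 0.796, 0.0, 0.0]
ft_force: [-1.4, -1.9, 5.0]
```

```bash
python3 -m inch '[[[0,0,-6,0,0,0,-1],[-35,0,-6,0,0,0,-1],[-35,-35,-6,0,0,0,-1],[-35,-35,-4,0,0,0,-1],[-35,-35,-1.7,0,0,0,-1],[-35,-35,-0.7,0,0,0,-1],[-35,-35,0,0,0,0,-1],[-35,-35,0,0,0,0,-1]]]'| sed -n 1,4p
python3 -m inch '[[[0,0,0.3,0,0,0,-1],[0,0,0.3,0,0,0,-1]]]'| sed -n 1,4p
```

```text
time_s: 20.9
ee_pos: [0.4341, 0.3055, 0.0262]
ee_rot: [0.606, 0.796, 0.0, -0.0]
ft_force: [-0.6, -1.1, 4.6]
time_s: 21.1
ee_pos: [0.4341, 0.3055, 0.0261]
ee_rot: [0.606, 0.796, 0.0, 0.0]
ft_force: [-1.2, -1.4, 7.2]
```

The left lid is suspect between +y and −x, so I'll press that diagonal.

```bash
python3 -m inch '[[[0,0,-6,0,0,0,-1],[0,-37,-6,0,0,0,-1],[48,-37,-6,0,0,0,-1],[60,-25,-6,0,0,0,-1],[60,-25,-4,0,0,0,-1],[60,-25,-1.7,0,0,0,-1],[60,-25,-0.7,0,0,0,-1],[60,-25,0,0,0,0,-1],[60,-25,0,0,0,0,-1]]]'| sed -n 1,4p
python3 -m inch '[[[0,0,0.5,0,0,0,-1],[0,0,0.5,0,0,0,-1]]]'| sed -n 1,4p
```

```text
time_s: 22.0
ee_pos: [0.3932, 0.3551, 0.0251]
ee_rot: [0.606, 0.796, -0.0, 0.0]
ft_force: [-0.3, -0.1, 1.8]
time_s: 22.2
ee_pos: [0.3934, 0.3554, 0.0248]
ee_rot: [0.606, 0.796, -0.0, 0.0]
ft_force: [0.2, -0.1, 0.4]
```

The left lid rocks on that diagonal (over 1.3 mm with about 1 N), so the right lid is the true one. Next I lift and go above its knob with the fingers open.

```bash
python3 - <<'E'
from g import *
print(d(Rr+[-.0002,-.0002,.075]), d(J+[0,0,.15]))
E
```

```text
(array([-224.5,   23.3,  -50.1]), array([-0.01,  0.03, -0.05])) (array([-440.9,  -96.7, -125. ]), array([-0.01,  0.03, -0.05]))
```

```bash
python3 -m inch '[[[0,0,-30,0,0,0,-1],[0,0,-50,0,0,0,-1],[-50,5,-50,0,0,0,1],[-100,10,-50,0,0,0,1],[-150,15,-50,0,0,0,1],[-200,23,-50,0,0,0,1],[-224.5,23.3,-50,0,0,0,1],[-224.5,23.3,-50,0,0,0,1],[-224.5,23.3,-50,0,0,0,1],[-224.5,23.3,-50,0,0,0,1]]]'
python3 - <<'E'
from g import *
print(d(Rr+[-.0002,-.0002,.03]))
s=snap("side","pics/s5.png"); cv2.imwrite("pics/s5c.png",cv2.resize(s["img"][150:270,260:400,::-1],None,fx=4.5,fy=4.5,interpolation=cv2.INTER_CUBIC))
E
```

```text
time_s: 23.2
ee_pos: [0.4752, 0.1471, 0.0749]
ee_rot: [0.605, 0.796, 0.0, -0.0]
ft_force: [-0.7, 0.7, -0.6]
grip_width: 0.0564
grip_force: 0.0
(array([-1.8, -0.1, 44.9]), array([ 0.01, -0.03,  0.08]))
```

View pics/s5c.png

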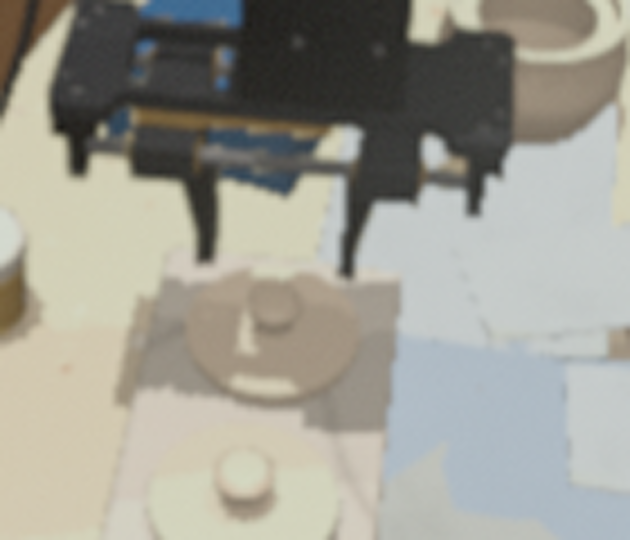

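The open fingers straddle the right lid's knob (crop (275,300)). Now down, then grip.

```bash
python3 -m inch '[[[0,0,20,0,0,0,0.3],[0,0,40,0,0,0,0.3],[0,0,45,0,0,0,0.3],[0,0,45,0,0,0,0.3],[0,0,45,0,0,0,0.3]]]'
python3 -m inch '[[[0,0,0,0,0,0,-1],[0,0,0,0,0,0,-1],[0,0,0,0,0,0,-1],[0,0,0,0,0,0,-1],[0,0,0,0,0,0,-1],[0,0,0,0,0,0,-1],[0,0,0,0,0,0,-1],[0,0,0,0,0,0,-1]]]'
```

```text
time_s: 23.75
ee_pos: [0.4759, 0.1466, 0.0305]
ee_rot: [0.605, 0.796, 0.0, 0.0]
ft_force: [0.8, 0.6, -0.1]
grip_width: 0.0571
grip_force: 0.0
time_s: 24.55
ee_pos: [0.4758, 0.1456, 0.03]
ee_rot: [0.606, 0.796, -0.0, 0.0]
ft_force: [-0.0, 0.4, 2.2]
grip_width: 0.024
grip_force: 30.0
```

```bash
python3 -m inch '[[[0,0,-3,0,0,0,-1],[0,0,-10,0,0,0,-1],[0,0,-30,0,0,0,-1],[0,0,-70,0,0,0,-1],[0,0,-110,0,0,0,-1],[0,0,-110,0,0,0,-1],[0,0,-110,0,0,0,-1],[0,0,-110,0,0,0,-1]]]'
python3 - <<'E'
from g import *
print(d(J+[0,0,.14]))
s=snap("side","pics/s6.png"); cv2.imwrite("pics/s6c.png",cv2.resize(s["img"][80:290,260:440,::-1],None,fx=2.8,fy=2.8,interpolation=cv2.INTER_CUBIC))
E
```

```text
time_s: 25.35
ee_pos: [0.4747, 0.1452, 0.1388]
ee_rot: [0.606, 0.796, -0.001, -0.001]
ft_force: [-0.5, 0.4, -1.9]
grip_width: 0.024
grip_force: 30.0
(array([-216.5, -119.1,   -1. ]), array([-0.12,  0.01, -0.04]))
```

View pics/s6c.png

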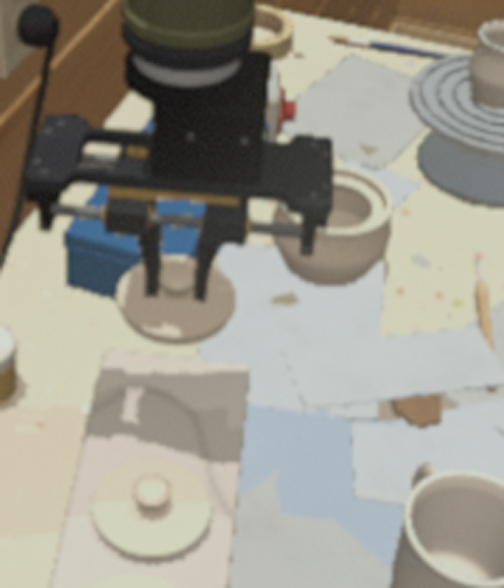

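The lid is held level by its knob. The fit has 1.5 mm radial clearance, so I'll refine the jar and lid centres (initial top image plus current side image) by disc and annulus fits.

```bash
python3 - <<'E'
from g import *
from scipy.optimize import minimize
K=lambda s:np.array([[s["fx"],0,s["cx"]],[0,s["fy"],s["cy"]],[0,0,1.]])
def pr(s,P): return cv2.projectPoints(np.array(P,float),cv2.Rodrigues(s["R"])[0],s["t"],K(s),np.array([s["k1"],0,0,0.]))[0][:,0]
# fit: mean image gradient along projected circles
t=np.linspace(0,2*np.pi,360,endpoint=False); C=np.c_[np.cos(t),np.sin(t),0*t]
def samp(g,p): return cv2.remap(g,p[:,:1].astype(np.float32),p[:,1:].astype(np.float32),cv2.INTER_LINEAR)[:,0]
def score(s,c,circ,g):
    v=0
    for r,z in circ:
        o=samp(g,pr(s,[c[0],c[1],z]+C*(r+.002))); i=samp(g,pr(s,[c[0],c[1],z]+C*(r-.002))); v+=np.minimum(np.abs(o-i),40).mean()
    return v
def fit(s,c0,circ,w=.008):
    g=cv2.GaussianBlur(cv2.cvtColor(s["img"],cv2.COLOR_RGB2GRAY).astype(np.float32),(0,0),.7)
    G=[(score(s,(c0[0]+i,c0[1]+j),circ,g),i,j) for i in np.arange(-w,w,.0005) for j in np.arange(-w,w,.0005)]
    b=max(G); top=np.array([x for x in G if x[0]>.93*b[0]]); return np.round([c0[0]+b[1],c0[1]+b[2],b[0]],4),np.round(np.average(top[:,1:],axis=0,weights=top[:,0])+c0[:2],4),top[:,1:].std(0).round(4)
s0=load("top")
for n,c in(("L",L),("M",M),("R",Rr)): print(n,fit(s0,c,[(.042,.027)]))
print("jar top",fit(s0,J,[(.050,.072),(.0435,.072)]))
s6=load("side"); 
print("jar side",fit(s6,J,[(.050,.072),(.0435,.072)]), arm.get_state()["ee_pos"])
p=arm.get_state()["ee_pos"]; zl=p[2]-.030+.027
print("held side",fit(s6,p,[(.042,zl)]))
st=arm.snapshot("top"); print("held top",fit(st,p,[(.042,zl)]),"jar top now",fit(st,J,[(.050,.072),(.0435,.072)]))
P=cloud(s0,370,425,220,275); k=P[(P[:,2]>.066)&(P[:,2]<.08)]; print("jar depth cen",cv2.minEnclosingCircle(k[:,:2].astype(np.float32)))
P=cloud(s0,275,325,200,255)
for c in (Rr,): 
    k=P[(P[:,2]>.022)&(np.hypot(*(P-c)[:,:2].T)<.055)&(P[:,2]<.032)]; print("R depth",cv2.minEnclosingCircle(k[:,:2].astype(np.float32)))
E
```

```text
L (array([ 0.4223,  0.3348, 10.6556]), array([0.4222, 0.3346]), array([0.0009, 0.0005]))
M (array([0.447 , 0.2413, 7.8105]), array([0.4479, 0.2421]), array([0.0015, 0.0021]))
R (array([0.4728, 0.144 , 7.4866]), array([0.4731, 0.1437]), array([0.0005, 0.0005]))
jar top (array([ 0.4205, -0.0892, 53.0778]), array([ 0.4184, -0.089 ]), array([0.0024, 0.0009]))
jar side (array([ 0.4235, -0.0897, 23.7241]), array([ 0.4208, -0.0899]), array([0.004 , 0.0016])) [0.47446894 0.14525462 0.13847902]
held side (array([ 0.473 ,  0.1528, 26.5229]), array([0.4732, 0.152 ]), array([0.001 , 0.0012]))
held top (array([0.482 , 0.1388, 6.1339]), array([0.4795, 0.1382]), array([0.0019, 0.0008])) jar top now (array([ 0.4205, -0.0892, 52.8517]), array([ 0.4184, -0.0891]), array([0.0023, 0.0009]))
jar depth cen ((0.417544424533844, -0.09518161416053772), 0.05078329145908356)
R depth ((0.4768192172050476, 0.14771072566509247), 0.043891213834285736)
```

Image-edge fits get confused by shading. The depth circle and my own reading agree on the jar at about (0.4178, −0.095), with the lid centred on the TCP within about 1 mm. I'll go to a hover above the jar and look.

```bash
python3 -c "
from g import *
J=np.array([.4178,-.095,0]); print(d(J+[0,0,.14])); s=load('top'); print([atd(s,u,190)[2].round(3) for u in (355,390,425)])"
python3 -m inch '[[[-40,-20,0,0,0,0,-1],[-80,-45,0,0,0,0,-1],[-120,-65,0,0,0,0,-1],[-160,-90,0,0,0,0,-1],[-190,-105,0,0,0,0,-1],[-216,-119,0,0,0,0,-1],[-216,-119,0,0,0,0,-1],[-216,-119,0,0,0,0,-1],[-216,-119,15,0,0,0,-1],[-216,-119,30,0,0,0,-1],[-216,-119,38,0,0,0,-1],[-216,-119,38,0,0,0,-1],[-216,-119,38,0,0,0,-1]]]'
python3 - <<'E'
from g import *
print(d([.4178,-.095,.095]))
s=snap("side","pics/s7.png"); cv2.imwrite("pics/s7c.png",cv2.resize(s["img"][90:200,320:440,::-1],None,fx=5,fy=5,interpolation=cv2.INTER_CUBIC))
snap("top","pics/t7.png")
E
```

```text
(array([-216.5, -118.7,   -1.3]), array([-0.16, -0.03, -0.03]))
[np.float64(0.061), np.float64(0.063), np.float64(0.062)]
time_s: 26.75
ee_pos: [0.4187, -0.0935, 0.102]
ee_rot: [0.605, 0.796, 0.0, -0.0]
ft_force: [0.1, 0.3, -1.6]
grip_width: 0.0239
grip_force: 30.0
(array([-1.2, -1.3,  7. ]), array([ 0.  , -0.02,  0.04]))
```

View pics/s7c.png

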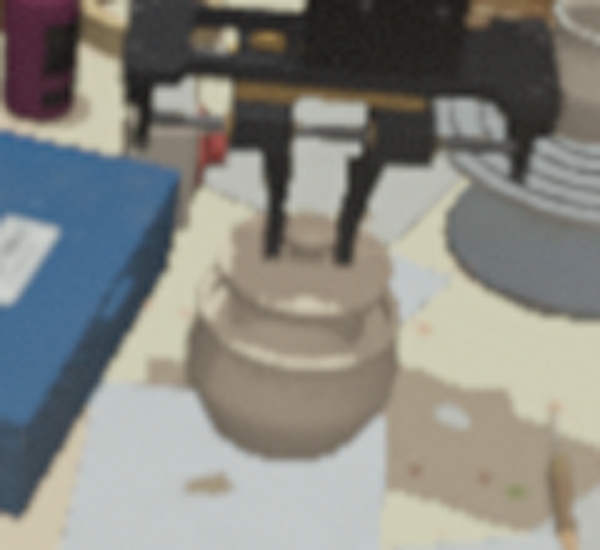

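The lid hovers over the jar. Its disc spans crop x 220–390 (widest at row ~263), and the jar rim spans 196–398 (widest at row ~320). I'll convert both.

```bash
python3 - <<'E'
from g import *
s=load("side"); f=lambda a,b,z: atz(s,320+(a+.5)/5-.5,90+(b+.5)/5-.5,z)
for n,l,r,v,z,zd in(("lid",220,390,263,.099,.099),("jar",196,398,320,.072,.072)):
    A,B=f(l,v,z),f(r,v,z); print(n,A.round(4),B.round(4),((A+B)/2).round(4),np.linalg.norm(A-B).round(4))
# lateral direction of side camera (image x in world) 
print(s["R"][0].round(3)); e=s["R"][0]*[1,1,0]; e/=np.linalg.norm(e)
K=np.array([[s["fx"],0,s["cx"]],[0,s["fy"],s["cy"]],[0,0,1.]])
pr=lambda P: cv2.projectPoints(np.array(P,float),cv2.Rodrigues(s["R"])[0],s["t"],K,np.array([s["k1"],0,0,0.]))[0][:,0]
t=np.linspace(0,2*np.pi,720);C=np.c_[np.cos(t),np.sin(t),0*t]
for n,c,r,z in(("lid@tcp",(.4187,-.0935),.042,.099),("jar",(.4178,-.095),.05,.072)):
    q=pr(np.array([*c,z])+C*r); a=q.min(0);b=q.max(0); print(n,"crop x",((a[0]-320+.5)*5-.5).round(),((b[0]-320+.5)*5-.5).round(),"y",((a[1]-90+.5)*5-.5).round(),((b[1]-90+.5)*5-.5).round())
# depth-based clusters
P=cloud(s,350,405,110,175)
k=P[(P[:,2]>.092)&(P[:,2]<.103)&(np.hypot(P[:,0]-.4187,P[:,1]+.0935)<.055)]; print("lid depth",len(k),cv2.minEnclosingCircle(k[:,:2].astype(np.float32)))
k=P[(P[:,2]>.068)&(P[:,2]<.076)&(np.hypot(P[:,0]-.4178,P[:,1]+.095)<.058)]; print("jar rim depth",len(k),cv2.minEnclosingCircle(k[:,:2].astype(np.float32)))
E
```

```text
lid [ 0.4552 -0.0714  0.099 ] [ 0.3806 -0.1048  0.099 ] [ 0.4179 -0.0881  0.099 ] 0.0818
jar [ 0.4605 -0.0589  0.072 ] [ 0.3707 -0.0989  0.072 ] [ 0.4156 -0.0789  0.072 ] 0.0983
[-0.921 -0.389  0.013]
lid@tcp crop x 219.0 395.0 y 206.0 310.0
jar crop x 199.0 405.0 y 240.0 365.0
lid depth 463 ((0.4185105264186859, -0.08978180587291718), 0.04327359050512314)
jar rim depth 164 ((0.41803276538848877, -0.08984386175870895), 0.05037727952003479)
```

Camera comparison puts the jar within about 1 mm of the lid's present position. I'll lower gently and feel.

```bash
python3 -m inch '[[[-0.7,0,5,0,0,0,-1],[-0.7,0,10,0,0,0,-1],[-0.7,0,12,0,0,0,-1],[-0.7,0,12,0,0,0,-1],[-0.7,0,12,0,0,0,-1]]]'
python3 -m inch '[[[0,0,0.7,0,0,0,-1],[0,0,1.4,0,0,0,-1],[0,0,2,0,0,0,-1],[0,0,2,0,0,0,-1]]]'
python3 -m inch '[[[0,0,0.7,0,0,0,-1],[0,0,1,0,0,0,-1],[0,0,1,0,0,0,-1]]]'
```

```text
time_s: 27.35
ee_pos: [0.4187, -0.0949, 0.0898]
ee_rot: [0.606, 0.796, -0.0, -0.0]
ft_force: [-0.3, -0.7, -1.2]
grip_width: 0.0243
grip_force: 30.0
time_s: 27.75
ee_pos: [0.4186, -0.0949, 0.0878]
ee_rot: [0.606, 0.796, -0.0, -0.0]
ft_force: [0.4, -0.4, -1.8]
grip_width: 0.0241
grip_force: 30.0
time_s: 28.05
ee_pos: [0.4186, -0.0949, 0.0868]
ee_rot: [0.606, 0.796, -0.0, -0.0]
ft_force: [-0.7, 0.4, -1.2]
grip_width: 0.0245
grip_force: 30.0
```

```bash
python3 -m inch '[[[0,0,0.5,0,0,0,-1],[0,0,0.5,0,0,0,-1]]]'|sed -n 2,4p
python3 -m inch '[[[0,0,0.5,0,0,0,-1],[0,0,0.5,0,0,0,-1]]]'|sed -n 2,4p
python3 -m inch '[[[0,0,0.5,0,0,0,-1],[0,0,0.5,0,0,0,-1]]]'|sed -n 2,4p
```

```text
ee_pos: [0.4187, -0.0949, 0.0863]
ee_rot: [0.606, 0.796, -0.0, 0.0]
ft_force: [-0.1, -0.2, -2.0]
ee_pos: [0.4186, -0.0949, 0.0858]
ee_rot: [0.606, 0.796, -0.0, -0.0]
ft_force: [1.2, 0.5, -0.9]
ee_pos: [0.4186, -0.0949, 0.0853]
ee_rot: [0.606, 0.796, -0.0, -0.0]
ft_force: [0.2, -0.6, -1.1]
```

```bash
python3 -m inch '[[[0,0,0.5,0,0,0,-1],[0,0,1,0,0,0,-1],[0,0,1,0,0,0,-1]]]'|sed -n 2,4p
python3 -m inch '[[[0,0,0.5,0,0,0,-1],[0,0,1,0,0,0,-1],[0,0,1,0,0,0,-1]]]'|sed -n 2,4p
python3 -m inch '[[[0,0,0.5,0,0,0,-1],[0,0,1,0,0,0,-1],[0,0,1,0,0,0,-1]]]'|sed -n 2,4p
```

```text
ee_pos: [0.4186, -0.0949, 0.0843]
ee_rot: [0.606, 0.796, -0.0, -0.0]
ft_force: [-0.2, 0.6, -1.3]
ee_pos: [0.4186, -0.0949, 0.0833]
ee_rot: [0.606, 0.796, -0.0, -0.0]
ft_force: [-0.8, -0.2, -0.7]
ee_pos: [0.4186, -0.0949, 0.0823]
ee_rot: [0.606, 0.796, -0.0, -0.0]
ft_force: [-0.0, 0.3, -0.1]
```

```bash
python3 -m inch '[[[0,0,0.5,0,0,0,-1],[0,0,1,0,0,0,-1],[0,0,1,0,0,0,-1]]]'|sed -n 2,4p
python3 -m inch '[[[0,0,0.5,0,0,0,-1],[0,0,0.7,0,0,0,-1],[0,0,0.7,0,0,0,-1]]]'|sed -n 2,4p
python3 -m inch '[[[0,0,0.4,0,0,0,-1],[0,0,0.4,0,0,0,-1]]]'|sed -n 2,4p
```

```text
ee_pos: [0.4186, -0.0949, 0.0813]
ee_rot: [0.606, 0.796, -0.0, -0.0]
ft_force: [-0.4, 0.5, -0.4]
ee_pos: [0.4186, -0.0949, 0.0806]
ee_rot: [0.606, 0.796, -0.0, -0.0]
ft_force: [0.2, -0.6, -0.5]
ee_pos: [0.4186, -0.0949, 0.0802]
ee_rot: [0.606, 0.796, -0.0, -0.0]
ft_force: [0.7, -0.2, -1.0]
```

```bash
python3 -m inch '[[[0,0,0.4,0,0,0,-1],[0,0,0.4,0,0,0,-1]]]'|sed -n 2,4p
python3 -m inch '[[[0,0,0.4,0,0,0,-1],[0,0,0.4,0,0,0,-1]]]'|sed -n 2,4p
python3 -m inch '[[[0,0,0.4,0,0,0,-1],[0,0,0.4,0,0,0,-1]]]'|sed -n 2,4p
```

```text
ee_pos: [0.4186, -0.0949, 0.0798]
ee_rot: [0.606, 0.796, -0.0, -0.0]
ft_force: [-0.4, -1.5, -0.6]
ee_pos: [0.4186, -0.0949, 0.0794]
ee_rot: [0.606, 0.796, -0.0, -0.0]
ft_force: [-0.5, 1.0, -0.4]
ee_pos: [0.4187, -0.0949, 0.079]
ee_rot: [0.606, 0.796, -0.0, -0.0]
ft_force: [-0.2, 0.4, -2.1]
```

```bash
python3 -m inch '[[[0,0,0.3,0,0,0,-1],[0,0,0.3,0,0,0,-1]]]'|sed -n 2,4p
python3 -m inch '[[[0,0,0.3,0,0,0,-1],[0,0,0.3,0,0,0,-1]]]'|sed -n 2,4p
```

```text
ee_pos: [0.4187, -0.0949, 0.0789]
ee_rot: [0.606, 0.796, -0.0, -0.0]
ft_force: [-1.3, 1.0, 1.6]
ee_pos: [0.4187, -0.0949, 0.0789]
ee_rot: [0.606, 0.796, -0.0, -0.0]
ft_force: [-2.5, 0.8, 4.8]
```

Firm contact at exactly the expected seat height (0.079). Release and rise.

```bash
python3 -m inch '[[[0,0,-0.5,0,0,0,-1],[0,0,-0.5,0,0,0,0.3],[0,0,-0.5,0,0,0,0.3],[0,0,-0.5,0,0,0,0.3],[0,0,-0.5,0,0,0,0.3],[0,0,-0.5,0,0,0,0.3],[0,0,-0.5,0,0,0,0.3]]]'
python3 -m inch '[[[0,0,-15,0,0,0,0.3],[0,0,-40,0,0,0,0.3],[0,0,-80,0,0,0,0.3],[20,50,-120,0,0,0,0.3],[60,80,-150,0,0,0,0.3],[100,80,-150,0,0,0,0.3],[150,80,-150,0,0,0,0.3],[200,80,-150,0,0,0,0.3],[200,80,-150,0,0,0,0.3],[200,80,-150,0,0,0,0.3],[200,80,-150,0,0,0,0.3]]]'
python3 - <<'E'
from g import *
s=snap("side","pics/s8.png"); cv2.imwrite("pics/s8c.png",cv2.resize(s["img"][110:360,220:440,::-1],None,fx=2.4,fy=2.4,interpolation=cv2.INTER_CUBIC))
P=cloud(s,350,405,110,175); r=np.hypot(P[:,0]-.4187,P[:,1]+.0949)
k=P[(r>.017)&(r<.04)&(P[:,2]>.065)]; print(np.median(k[:,2]),np.linalg.lstsq(np.c_[k[:,:2]-[.4187,-.0949],np.ones(len(k))],k[:,2],rcond=None)[0])
E
```

```text
time_s: 32.05
ee_pos: [0.4187, -0.0949, 0.0789]
ee_rot: [0.606, 0.796, -0.0, 0.0]
ft_force: [0.4, -0.7, -0.2]
grip_width: 0.0558
grip_force: 0.0
time_s: 33.15
ee_pos: [0.4428, 0.1178, 0.2288]
ee_rot: [0.606, 0.795, -0.0, 0.0]
ft_force: [0.4, -0.8, 0.0]
grip_width: 0.0565
grip_force: 0.0
0.07551757554031717 [-0.00094025  0.00430035  0.07565372]
```

View pics/s8c.png

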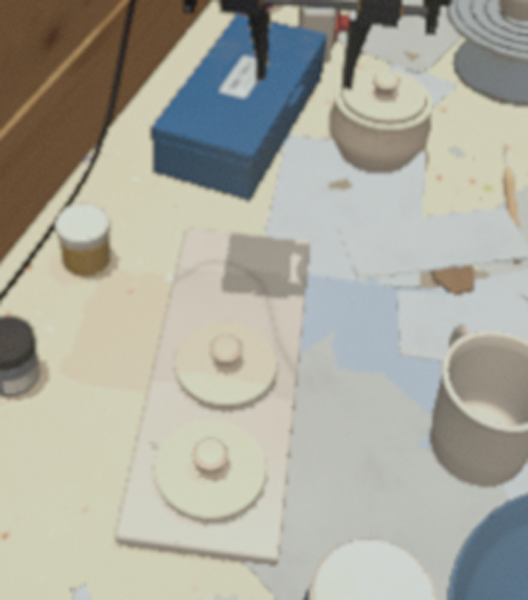

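The picture shows the lid level in the jar's mouth at crop (385,105). Its top measures z=0.0756 against 0.076 expected, tilted less than 0.3°. The other two lids and both pots are undisturbed.

```bash
python3 -c "
from station import arm; print(arm.hand_in())"
```

```text
the job is handed in; nothing more can be done
None
```

The true lid was the right-hand one: it stayed firm on all four sides, while the other two rocked. It now sits level and fully down in the jar, and the job was handed in at about 33 s.

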